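Unlock and start the ski wax warmer

TASK

Switch on the red wax warmer: slide its yellow child-lock tab all the way aside, then press the green button it was covering fully down for about half a second, and let go. Leave the tab slid aside, and do not slide the white lock tab of the similar blue boot dryer.

Things in the scene. Friction and masses are not known exactly. Their poses are not given: they have to be found in the camera images.
- warmer: red wax warmer case, 170 x 170 x 60 mm, fixed, with a low round steel lid (20 mm high) on its far half. Origin: centre of its underside, z up; its +y is the way the tab slides (to the robot's left when not turned). Turned up to 0.3 rad either way; may have swapped places with the blue boot dryer beside it. Nothing on the shelf around it is taller than 100 mm.
- warmer_tab_rib (a point): middle of the rib of the yellow lock tab; axes as the warmer's. Tab: plate 66 (x) x 56 (y) mm, top 80 mm above the shelf; upright rib in its middle 40 (x) x 12 (y) x 20 mm high. In the warmer's frame this point slides along y from (-45,-30,90) mm, covering the button, to (-45,30,90), fully aside; starts 0 to 6 mm from covering; stays where left (2 N friction). Pinch or push the rib.
- warmer_button_top (a point): middle of the top of the green button, 34 mm across, hidden under the yellow tab at the start; axes as the warmer's. At (-45,-30,72) mm in the warmer's frame when up, higher than the case top (60 mm) and rails (64 mm) around it. Goes straight down 6 mm, about 5 N at the bottom, and springs back when let go.
- dryer_tab_rib (a point): middle of the rib, 90 mm above the shelf, of the white lock tab of the boot dryer: not to be moved. The dryer has the same case size and control layout as the warmer but is blue, with two round black air outlets 12 mm high and a red button under the tab.
Not all that is in view belongs to the job. What is meant by the warmer is not brown, and is the larger of those in its own colour.

How it is judged:
By the outcome, as a careful person would: the job done as asked, in the order asked, and still so for the second after the job is handed in, with the robot touching nothing.
It also fails if it takes over 38 s, if anything falls off the work surface, if the arm or the gripper's body presses on something with over 40 N, if the wrist force passes 120 N, or if a joint passes its speed limit or range.

ROBOT

A 7-joint arm with a two-finger parallel gripper is mounted at the origin on the work surface. World frame = base frame: x ahead of the robot, y to its left, z up, the work surface at z = 0. Lengths are in m, angles in rad, forces in N, time in s.
With the tool pointing down it reaches from about 0.35 to 0.9 m from the base axis. Payload 8.1 kg.
Tool frame: the origin (TCP) lies at the very end of the fingers, on their centre line; the grasp point (between the pads) lies arm.hold_point_z behind it (arm.hold_point_z is the distance from the TCP to the grasp point, in m); z points along the fingers, y is the line along which they close (so a half turn about z gives the same grasp; the last joint's range is limited). The gripper opens to 92 mm and grips with 3 to 60 N. Pads are 19 mm wide; open, the fingers measure 130 mm over their backs; the gripper's body (75 mm by 190 mm) begins 47 mm behind the grasp point.
Start: joints at [1.019, 0.434, 0.025, 1.573, -0.012, 1.134, -0.075], TCP at [0.271, -0.563, 0.227] pointing down, gripper open.
Joint ranges: [-2.62, 2.62], [-0.44, 2.09], [-1.27, 1.32], [0.08, 2.57], [-1.32, 4.46], [0.12, 2], [-2.74, 2.74]. Speed limits (rad/s): [2.22, 2.22, 3.01, 3.01, 3.14, 3.14, 3.14].

INTERFACE

Orientations are given as a rotation vector (axis times angle).
In Python, from cell import arm, vision, job, cut_out gives the robot as it stands. The module is installed in compiled form; this text tells all that it offers.
- The arm moves only by the tool play_rows, never from a script. Its argument "increments" is text: rows parted by semicolons, each of 5 numbers parted by spaces: the shift along the tool's x, y, z in cm, then the turn about the tool's z in degrees, then the opening, from -1 (shut) to 1 (fully open), so that 0 is half open. A call has 1 to 5 rows; each row shifts and turns the commanded pose from where the row before left it, along the tool's axes as they then stand; what a row does not reach is not made up. A row lasts 1/12 s, in which the tool goes at most 41.7 mm and 7.16 degrees, less where a joint would pass 70% of its speed; a pose out of reach is approached as far as the arm can. A call is refused whole if a number of a shift passes 4.17 or a number of a turn 7.16, either way. A call with a gripper value outside its range is refused whole. The fingers move at their own pace and stop on an object; "grip_force" is the grip in N (left out, the last holds). Time passes only in rows, so rows that do not move let the fingers close. It gives the time, the measured TCP pose, the force, the opening and the grip force at its end, in the units of the state.
- arm.observe(): the state, without advancing time (a new reading comes with each control period).
- vision.get_image(name): name is "scene" or "top" or "wrist"; returns a dict with "frame" (400x640x3 uint8, red, green, blue), "z_map" (400x640 float32, m along the optical axis (not along the pixel's ray), 0 where there is no reading), "mtx" (3x3 intrinsics, pixels), "cam_to_world" (4x4, takes a point from camera to world coordinates). Camera axes: x right, y up, looking along -z (the intrinsics and any distortion apply to the point x, -y, -z); pixel columns grow to the right and rows downward; lengths in m; the calibration is good to about 2 mm. A picture is of the moment at which its call begins.
- job.sign_off(): hands the job in; it is judged then, once.
Trained networks look in a picture, given as the dict that the camera call returned (one of the last four; its "shot" number tells which), for a name from the list of things; names that differ only in an ending like _2 or _b are one class to them, and where a whole thing is asked for, a point or a joint stands for the part that bears it (a point fixed in the world has none). Each returns a list of dicts, best first, with "confidence" (0 to 1); they miss things now and then, are a little off and sometimes report something else, mostly with a low value. They report only what shows in the picture. A call takes as long as a camera call. They do not tell look-alikes from the thing itself.
- cut_out(query, picture): "mask" (400x640 bool, what is visible of it) and "point" ([row, column] in pixels, amid what is visible of it).
The state is a dict: "clock": time; "joints": joint angles; "dq": joint speeds; "joint_efforts": joint torques, N m; "position": TCP position; "ee_rot": TCP orientation; "force": force on the tool from outside, world axes, zero at the start; "ft_torque": the same for the moment, N m; "width": opening from 0.0 (shut) to 1.0 (fully open); "gripper_force": force on a finger pad.
Only numpy, scipy, OpenCV 4.12 (cv2) and the standard library are available. Lean on these libraries where they do the work, as an engineer would, in place of code of your own. Each camera call takes 0.05 s, during which the arm holds its last target. There are 200 camera calls.

## Working session

There is one attempt and no reset: what is moved stays moved. The work goes in short steps, Python scripts to look and compute and a tool call to move; the robot and the scene stay as the last step left them, time stands still between calls to the robot, and variables do not carry over. Pictures are saved under pics/ and viewed, at most 10 in all, crops included, and the job is handed in when it is done.

Besides the shell and the picture viewer there is one more tool, called after "Request:" as name(argument=value, ...) on one line, values as JSON. play_rows: Moves the arm, as the interface text tells. Its arguments: {"type":"object","properties":{"increments":{"type":"string"},"grip_force":{"type":"number"}},"required":["increments"]}

```bash
mkdir -p pics
cat > h.py <<'E'
import numpy as np,cv2
from cell import arm,vision,job,cut_out
def pts(p):
    z=p["z_map"];K=p["mtx"];v,u=np.mgrid[:400,:640]
    P=np.stack([(u-K[0,2])/K[0,0]*z,-(v-K[1,2])/K[1,1]*z,-z],-1)
    T=p["cam_to_world"];return P@T[:3,:3].T+T[:3,3]
def save(p,n):cv2.imwrite("pics/"+n,p["frame"][:,:,::-1])
E
python3 - <<'E'
from h import *
s=arm.observe();print(s,arm.hold_point_z)
a=vision.get_image("top");b=vision.get_image("scene")
cv2.imwrite("pics/a.png",np.vstack([cv2.resize(x["frame"],(480,300),interpolation=cv2.INTER_AREA) for x in(a,b)])[:,:,::-1])
np.save("topP.npy",pts(a))
for p in(a,b):
  P=pts(p)
  for q in["warmer","warmer_tab_rib","dryer_tab_rib"]:
    for r in cut_out(q,p)[:4]:
      m=r["mask"]&(p["z_map"]>0);print(q,round(r["confidence"],2),r["point"],m.sum(),np.median(P[m],0).round(3))
E
```

```text
{'clock': 0.0, 'joints': array([ 1.01937705,  0.43522544,  0.0249501 ,  1.57407972, -0.01158188,
        1.13402206, -0.07508534]), 'dq': array([ 0.00019082,  0.00214957,  0.00066978,  0.00048258,  0.00058262,
       -0.00118305,  0.00184294]), 'joint_efforts': array([ 3.93004711e-06, -6.67861533e+01,  9.84403342e-01, -3.14463544e+01,
       -6.08418253e-02,  4.29270440e-02,  1.39097669e-04]), 'position': array([ 0.27092121, -0.56265991,  0.22594992]), 'ee_rot': array([-3.06135675e+00, -6.98724705e-01,  7.83877747e-04]), 'force': array([ 0.12405199,  0.10603992, -0.48864409]), 'ft_torque': array([0.00353972, 0.01101084, 0.04558979]), 'gripper_force': 0.0, 'width': 1.002767644224157} 0.0188
warmer 0.92 [223.6, 278.2] 1824 [0.36  0.229 0.045]
warmer 0.75 [249.2, 194.1] 3884 [0.278 0.456 0.061]
warmer 0.6 [154.4, 294.2] 3390 [0.568 0.189 0.061]
warmer_tab_rib 0.95 [167.0, 305.4] 416 [0.527 0.162 0.08 ]
warmer_tab_rib 0.86 [265.4, 192.9] 518 [0.232 0.441 0.08 ]
warmer_tab_rib 0.56 [236.0, 282.6] 251 [0.326 0.212 0.059]
dryer_tab_rib 0.57 [189.7, 434.2] 461 [ 0.475 -0.198  0.08 ]
warmer 0.98 [243.0, 350.8] 3773 [0.591 0.177 0.061]
warmer 0.71 [137.4, 380.7] 2698 [0.298 0.446 0.06 ]
warmer 0.59 [181.4, 328.2] 1665 [0.373 0.221 0.045]
warmer_tab_rib 0.82 [230.7, 334.1] 442 [0.538 0.157 0.08 ]
warmer_tab_rib 0.59 [121.5, 371.6] 327 [0.241 0.438 0.08 ]
warmer_tab_rib 0.56 [170.4, 321.8] 174 [0.33  0.208 0.06 ]
dryer_tab_rib 0.62 [261.7, 206.5] 497 [ 0.482 -0.202  0.081]
```

View pics/a.png

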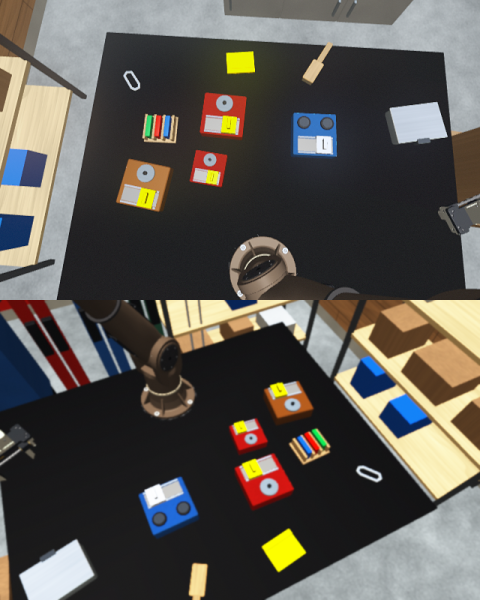

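Candidates for the warmer in the top image are the large red case at (294,154), a smaller red one at (278,223) and a brown one at (194,249); the blue dryer is at about (420,178). I choose the large red one. Next I fit its pose and check it in a close crop.

```bash
cat > fit.py <<'E'
from h import *
def fit(cam,c=(0.568,0.18)):
    p=vision.get_image(cam);P=pts(p);f=p["frame"].astype(int);h=P[...,2]
    near=(p["z_map"]>0)&(np.hypot(P[...,0]-c[0],P[...,1]-c[1])<.14)
    m=near&(h>.052)
    pp=P[m][:,:2]
    r=cv2.minAreaRect((pp*1000).astype(np.float32))
    top=near&(h>.085)&(h<.105);pl=near&(h>.074)&(h<.084)
    yel=near&(f[...,0]>120)&(f[...,1]>110)&(f[...,2]<90)&(h>.07)
    rib=yel&(h>.086)
    for n,k in(("rib",rib),("yellow",yel)):
        if k.sum()>5: print(cam,n,k.sum(),P[k].mean(0).round(4),cv2.minAreaRect((P[k][:,:2]*1000).astype(np.float32)))
    print(cam,"case",r);return p
E
python3 - <<'E'
from fit import *
a=fit("top");b=fit("scene")
cv2.imwrite("pics/b.png",np.hstack([cv2.resize(a["frame"][100:220,230:350],(400,400)),cv2.resize(b["frame"][190:290,300:400],(400,400))])[:,:,::-1])
E
```

```text
top rib 60 [0.5308 0.1631 0.099 ] ((531.452880859375, 163.34783935546875), (11.67178726196289, 38.74583435058594), 86.7342758178711)
top yellow 422 [0.5302 0.1637 0.0824] ((532.23974609375, 163.80282592773438), (55.03904342651367, 66.86618041992188), 88.34748077392578)
top case ((576.8343505859375, 190.29815673828125), (169.72232055664062, 169.59226989746094), 87.78997039794922)
scene rib 70 [0.5332 0.1606 0.0981] ((531.4839477539062, 161.22604370117188), (12.090469360351562, 41.49214172363281), 86.0575180053711)
scene yellow 428 [0.5343 0.1607 0.0827] ((530.2985229492188, 161.94004821777344), (55.82282257080078, 68.54156494140625), 88.78495025634766)
scene case ((577.350341796875, 188.37600708007812), (170.88363647460938, 170.76126098632812), 88.02496337890625)
```

View pics/b.png

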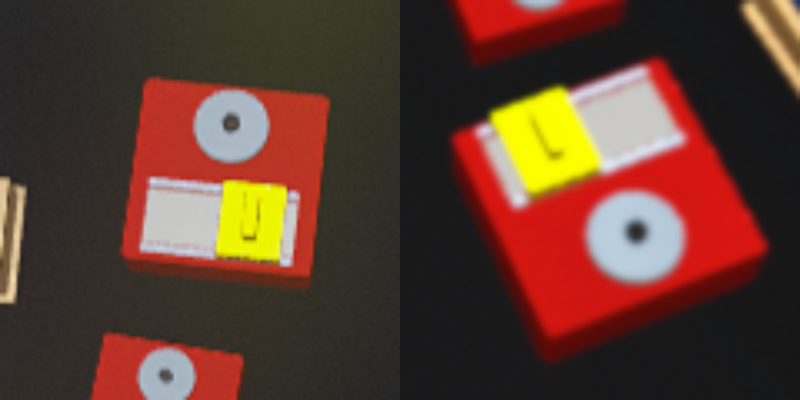

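The crop confirms the large red warmer: steel lid on the far half and the yellow tab covering the button at crop (250,220). Fit: centre (0.577, 0.189), yaw about -0.04 rad, rib (0.531, 0.162). Now I turn 28° and travel over.

Request:
play_rows(increments="0 0 0 7 1;0 0 0 7 1;0 0 0 7 1;0 0 0 7 1;0 0 0 0 1")

```text
clock: 0.92
position: [0.2713, -0.5631, 0.2268]
ee_rot: [3.141, -0.072, -0.0]
force: [-0.0, -0.4, -0.4]
width: 1.001
gripper_force: 0.0
```

Request:
play_rows(increments="1.1 -3.6 0 0 1;1.1 -3.6 0 0 1;1.1 -3.6 0 0 1;1.1 -3.6 0 0 1;1.1 -3.6 0 0 1")

```text
clock: 1.33
position: [0.3336, -0.3838, 0.2268]
ee_rot: [3.141, -0.055, 0.0]
force: [1.0, 0.5, 0.7]
width: 0.997
gripper_force: 0.0
```

Request:
play_rows(increments="1.1 -3.6 0 0 1;1.1 -3.6 0 0 1;1.1 -3.6 0 0 1;1.1 -3.6 0 0 1;1.1 -3.6 0 0 1")

```text
clock: 1.75
position: [0.3958, -0.2061, 0.2271]
ee_rot: [3.14, -0.055, 0.001]
force: [0.9, 0.2, -0.2]
width: 1.002
gripper_force: 0.0
```

Request:
play_rows(increments="1.1 -3.6 0 0 1;1.1 -3.6 0 0 1;1.1 -3.6 0 0 1;1.1 -3.6 0 0 1;1.1 -3.6 0 0 1")

```text
clock: 2.17
position: [0.4579, -0.0284, 0.2271]
ee_rot: [3.141, -0.056, 0.001]
force: [1.1, -0.6, -0.3]
width: 0.999
gripper_force: 0.0
```

Request:
play_rows(increments="1.3 -3.7 0 0 1;1.3 -3.7 0 0 1;1.3 -3.7 0 0 1;1.3 -3.7 0 0 1;1.3 -3.7 0 0 1")

```text
clock: 2.58
position: [0.5304, 0.1539, 0.2269]
ee_rot: [3.141, -0.056, 0.001]
force: [0.4, -0.1, 0.1]
width: 1.0
gripper_force: 0.0
```

Request:
play_rows(increments="0 0 0 0 1;0 0 0 0 1")

```text
clock: 2.75
position: [0.53, 0.1549, 0.2265]
ee_rot: [-3.14, 0.05, 0.0]
force: [-0.1, 0.0, 0.0]
width: 0.998
gripper_force: 0.0
```

Run:
```python
from fit import *
w=fit("wrist");save(w,"c.png");print(arm.observe()["position"],arm.observe()["ee_rot"])
```

```text
wrist rib 243 [0.5582 0.1618 0.3021] ((536.5220336914062, 155.54425048828125), (98.9804458618164, 60.38565444946289), 85.98680114746094)
wrist yellow 243 [0.5582 0.1618 0.3021] ((536.5220336914062, 155.54425048828125), (98.9804458618164, 60.38565444946289), 85.98680114746094)
wrist case ((578.558837890625, 171.08514404296875), (208.8610382080078, 170.72569274902344), 87.81853485107422)
[0.52984179 0.15265128 0.22641203] [ 3.14075541e+00 -5.50648423e-02 -7.29218263e-04]
```

View pics/c.png

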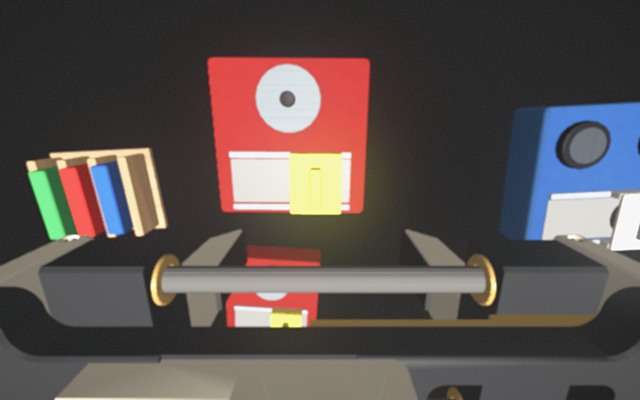

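The wrist view shows the rib at about (315,187), with the tab on the right half of its slot. I'll re-measure with the gripper's own pixels excluded.

```bash
sed -i 's/near=(p\["z_map"\]>0)/near=(p["z_map"]>0)\&(h<.11)/' fit.py
python3 - <<'E'
from fit import *
w=fit("wrist")
E
```

```text
wrist rib 8 [0.5532 0.1634 0.0891] ((553.2557373046875, 163.361328125), (0.35519811511039734, 7.238635540008545), 0.5347998738288879)
wrist yellow 14 [0.554  0.1589 0.0817] ((533.0078735351562, 153.29736328125), (69.96275329589844, 20.888351440429688), 8.722066879272461)
wrist case ((579.0277099609375, 190.51498413085938), (170.58544921875, 169.36648559570312), 88.0723876953125)
```

Request:
play_rows(increments="0.1 -0.8 0 0 1;0 0 3.6 0 1;0 0 3.6 0 1;0 0 3.6 0 1;0 0 2.5 0 1", grip_force=10)

```text
clock: 3.27
position: [0.5302, 0.1586, 0.0914]
ee_rot: [3.14, -0.064, -0.002]
force: [0.2, -0.4, -0.6]
width: 1.001
gripper_force: 0.0
```

Request:
play_rows(increments="0 0 0 0 1;0 0 0 0 1")

```text
clock: 3.43
position: [0.5307, 0.1592, 0.0934]
ee_rot: [3.14, -0.064, -0.003]
force: [1.2, 0.4, 0.5]
width: 0.999
gripper_force: 0.0
```

Request:
play_rows(increments="0.1 -0.3 0.9 0 1;0 0 0 0 0;0 0 0 0 -1;0 0 0 0 -1;0 0 0 0 -1")

```text
clock: 3.85
position: [0.5329, 0.1632, 0.0856]
ee_rot: [-3.141, 0.063, -0.002]
force: [-0.0, 0.3, 0.7]
width: 0.76
gripper_force: 0.0
```

Request:
play_rows(increments="0 0 0 0 -1;0 0 0 0 -1;0 0 0 0 -1;0 0 0 0 -1")

```text
clock: 4.18
position: [0.5324, 0.163, 0.0848]
ee_rot: [3.141, -0.063, 0.0]
force: [-0.4, 1.6, -0.5]
width: 0.469
gripper_force: 0.0
```

Request:
play_rows(increments="0 0 0 0 -1;0 0 0 0 -1;0 0 0 0 -1;0 0 0 0 -1;0 0 0 0 -1")

```text
clock: 4.6
position: [0.5324, 0.1631, 0.0847]
ee_rot: [-3.141, 0.063, -0.0]
force: [0.2, 0.7, -0.2]
width: 0.13
gripper_force: 10.0
```

Request:
play_rows(increments="0 0 0 0 -1;0 0 0 0 -1;0 0 0 0 -1")

```text
clock: 4.85
position: [0.5324, 0.1631, 0.0847]
ee_rot: [-3.141, 0.063, 0.0]
force: [0.3, 0.7, 0.0]
width: 0.134
gripper_force: 10.0
```

Gripped (12 mm). Now slide the tab.

Request:
play_rows(increments="0 -1.2 0 0 -1;0 -1.2 0 0 -1;0 -1.2 0 0 -1;0 -1.2 0 0 -1;0 -0.8 0 0 -1")

```text
clock: 5.27
position: [0.5346, 0.2212, 0.0847]
ee_rot: [-3.14, 0.06, -0.0]
force: [1.0, -2.0, 1.6]
width: 0.124
gripper_force: 10.0
```

Request:
play_rows(increments="0 -0.3 0 0 -1;0 -0.3 0 0 -1;0 0 0 0 -1;0 0 0 0 -1")

```text
clock: 5.6
position: [0.5347, 0.2222, 0.0846]
ee_rot: [3.136, -0.065, -0.002]
force: [-2.1, -11.2, 7.7]
width: 0.124
gripper_force: 10.0
```

At the stop (11 N). Relax, open, rise, shut.

Request:
play_rows(increments="0 0.3 0 0 -1;0 0 0 0 0;0 0 0 0 0;0 0 0 0 0;0 0 0 0 0")

```text
clock: 6.02
position: [0.5348, 0.2227, 0.0847]
ee_rot: [-3.14, 0.062, -0.0]
force: [0.6, -0.7, -0.3]
width: 0.372
gripper_force: 0.0
```

Request:
play_rows(increments="0 0 -3 0 0;0 0 -3 0 -1;0 0 0 0 -1;0 0 0 0 -1")

```text
clock: 6.35
position: [0.5359, 0.223, 0.1465]
ee_rot: [-3.139, 0.062, -0.006]
force: [0.1, -0.0, -0.1]
width: 0.324
gripper_force: 0.0
```

Request:
play_rows(increments="0 2 0 0 -1;0 2 0 0 -1;0 1.8 0 0 -1;0 0 0 0 -1;0 0 0 0 -1")

```text
clock: 6.77
position: [0.5321, 0.1628, 0.1438]
ee_rot: [3.14, -0.066, -0.002]
force: [-0.1, -0.1, 0.3]
width: 0.011
gripper_force: 0.0
```

Run:
```python
from fit import *
a=fit("top");b=fit("scene");w=vision.get_image("wrist")
for p in(a,b,w):
  P=pts(p);f=p["frame"].astype(int)
  g=(p["z_map"]>0)&(f[...,1]>f[...,0]*1.4)&(f[...,1]>f[...,2]*1.4)&(f[...,1]>60)&(np.hypot(P[...,0]-.53,P[...,1]-.16)<.05)
  if g.any(): print("green",g.sum(),P[g].mean(0))
s=arm.observe();print(s["position"],s["width"],s["ee_rot"])
cv2.imwrite("pics/d.png",np.hstack([cv2.resize(b["frame"][190:290,300:400],(300,300)),cv2.resize(w["frame"],(480,300))])[:,:,::-1])
```

```text
top rib 42 [0.5281 0.2212 0.099 ] ((532.3902587890625, 221.67454528808594), (11.870535850524902, 35.00977325439453), 87.45892333984375)
top yellow 269 [0.5214 0.2236 0.083 ] ((529.0906982421875, 222.19004821777344), (54.487274169921875, 55.8052864074707), 87.7700424194336)
top case ((577.2760009765625, 204.5089111328125), (140.85769653320312, 168.3179473876953), 87.61643981933594)
scene rib 78 [0.5351 0.2185 0.0972] ((533.4625854492188, 219.95022583007812), (12.58049201965332, 40.94878387451172), 87.13567352294922)
scene yellow 396 [0.5379 0.2192 0.083 ] ((533.9991455078125, 220.76644897460938), (57.0418586730957, 65.67796325683594), 88.11394500732422)
scene case ((577.427734375, 188.05572509765625), (170.1524200439453, 169.96925354003906), 87.69363403320312)
green 78 [0.52231829 0.16252285 0.09202664]
green 123 [0.5331882  0.15986989 0.07018726]
green 867 [0.53113054 0.16325026 0.07156385]
[0.53215569 0.1652198  0.1443223 ] 0.003842424048579554 [-3.14044165e+00  6.07088009e-02  7.92233297e-04]
```

View pics/d.png

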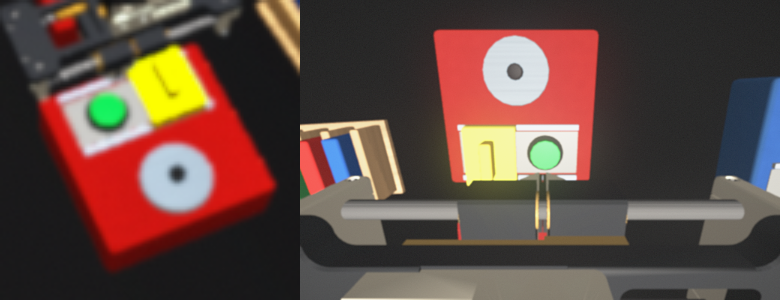

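The tab is fully aside, and the green button shows at wrist crop (545,153), at about (0.532, 0.162). Descend onto it.

Request:
play_rows(increments="0 0.2 2.5 0 -1;0 0 2.5 0 -1;0 0 1.5 0 -1;0 0 0 0 -1;0 0 0 0 -1")

```text
clock: 7.33
position: [0.5317, 0.1629, 0.0792]
ee_rot: [3.141, -0.06, -0.003]
force: [0.2, -0.3, 0.7]
width: 0.004
gripper_force: 0.0
```

Request:
play_rows(increments="0 0 0.5 0 -1;0 0 0.4 0 -1;0 0 0.3 0 -1;0 0 0.2 0 -1;0 0 0 0 -1")

```text
clock: 7.75
position: [0.5333, 0.1628, 0.0664]
ee_rot: [-3.14, 0.062, -0.003]
force: [1.0, 2.0, 4.4]
width: 0.008
gripper_force: 2.3
```

Nearly down; a little further to the hard stop, held for half a second.

Request:
play_rows(increments="0 0 0.2 0 -1;0 0 0.1 0 -1;0 0 0 0 -1;0 0 0 0 -1")

```text
clock: 8.08
position: [0.5334, 0.1628, 0.0657]
ee_rot: [-3.14, 0.063, -0.005]
force: [-7.0, -2.1, 31.3]
width: 0.006
gripper_force: 15.5
```

Request:
play_rows(increments="0 0 -0.1 0 -1;0 0 0 0 -1;0 0 0 0 -1")

```text
clock: 8.33
position: [0.5333, 0.1628, 0.066]
ee_rot: [-3.14, 0.063, -0.005]
force: [-4.4, -0.6, 20.4]
width: -0.0
gripper_force: 10.6
```

Request:
play_rows(increments="0 0 -2 0 -1;0 0 -3 0 -1;0 0 -3.5 0 -1;0 0 -3.5 0 -1;0 0 0 0 -1")

```text
clock: 8.75
position: [0.5355, 0.1635, 0.1905]
ee_rot: [-3.137, 0.063, -0.015]
force: [1.4, 0.5, 1.0]
width: 0.008
gripper_force: 0.0
```

Run:
```python
from fit import *
a=fit("top");b=fit("scene");w=vision.get_image("wrist")
P=pts(w);f=w["frame"].astype(int)
g=(w["z_map"]>0)&(f[...,1]>f[...,0]*1.4)&(f[...,1]>f[...,2]*1.4)&(f[...,1]>60)&(np.hypot(P[...,0]-.53,P[...,1]-.16)<.05)
print("green",g.sum(),P[g].mean(0))
cv2.imwrite("pics/e.png",np.hstack([cv2.resize(b["frame"][190:290,300:400],(300,300)),cv2.resize(w["frame"],(480,300))])[:,:,::-1])
s=arm.observe();print(s["position"],s["force"])
```

```text
top rib 67 [0.5331 0.2211 0.0985] ((533.4697265625, 221.9086151123047), (12.637917518615723, 39.34685134887695), 88.508544921875)
top yellow 374 [0.5289 0.2228 0.0833] ((531.8043823242188, 222.17031860351562), (55.42724609375, 63.161556243896484), 86.73750305175781)
top case ((577.1678466796875, 200.3997802734375), (149.5188751220703, 168.94522094726562), 87.7713851928711)
scene rib 74 [0.5342 0.2186 0.0977] ((532.6920776367188, 219.58700561523438), (12.815735816955566, 39.998714447021484), 87.03717803955078)
scene yellow 412 [0.5365 0.2189 0.0828] ((533.1535034179688, 220.00413513183594), (56.892005920410156, 68.13949584960938), 89.0369873046875)
scene case ((577.4437866210938, 188.28248596191406), (171.0143585205078, 170.68719482421875), 88.02995300292969)
green 414 [0.5304287  0.16348407 0.07113453]
[0.53227534 0.16174999 0.18384975] [-0.03473327 -0.73271466  0.39183782]
```

View pics/e.png

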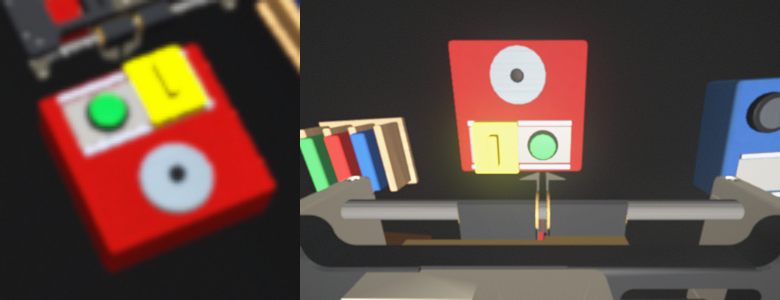

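The tab is still aside at wrist crop (497,148), the button has sprung back up at (543,145), and the robot is clear of everything.

```bash
python3 -c "
from cell import job
print(job.sign_off())"
```

```text
the job is handed in; nothing more can be done
None
```

The red wax warmer's yellow tab is slid fully aside, its green button was pressed to the stop for about half a second and let go, the blue dryer was never touched, and the job is handed in at about 9 s on the robot's clock.

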